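Pull the drain plug of the square slip tank

ROBOT

A 6-joint arm with a two-finger parallel gripper is mounted at the origin on the work surface. World frame = base frame: x ahead of the robot, y to its left, z up, the work surface at z = 0. Lengths are in m, angles in degrees, forces in N, time in s.
With the tool pointing down it reaches from about 0.4 to 0.825 m from the base axis. Payload 7 kg.
Tool frame: the origin (TCP) lies at the centre of the arm's flange, where the gripper is bolted on; the fingertips stand 178 mm ahead of it and the grasp point (between the pads) lies 159 mm ahead of it (r.tips_ahead is the z of the fingertips in the tool frame, in m); z points along the fingers, y is the line along which they close (so a half turn about z gives the same grasp; the last joint's range is limited). The gripper opens to 88 mm and grips with 3 to 60 N. Pads are 19 mm wide; open, the fingers measure 130 mm over their backs; the gripper's body (78 mm by 193 mm) begins 47 mm behind the grasp point.
Start: joints at [86.465, 20.546, 0.682, 0, -70.136, -16.507], TCP at [0.231, 0.634, 0.405] pointing down, gripper open.
Joint ranges: [-176.03, 176.03], [-82.01, 121.73], [-58.28, 71.71], [-173.87, 95.51], [-174.79, -0.11], [-173.66, 173.66]. Speed limits (degrees/s): [136.94, 136.94, 172.46, 180, 180, 180].

INTERFACE

Orientations are given as [roll, pitch, yaw] about the fixed x, y, z axes, in that order (R = Rz(yaw) Ry(pitch) Rx(roll)).
In Python, from plant import r gives the robot as it stands. The module is installed in compiled form; this text tells all that it offers.
- The arm moves only by the shell command python3 -m pendant 'ROWS' [FORCE]. ROWS is JSON, a list that holds one entry, the list of rows, each a list of 7 numbers: the shift along the tool's x, y, z in m, then the turn, a rotation vector about the tool's x, y, z in degrees, then the gripper command: -1 is shut, 1 is fully open, values between are in proportion. A call has 1 to 5 rows; each row is the pose to reach, as a shift and turn from the pose commanded when the call began, along the tool's axes at that moment; what a row does not reach only later rows make up. A row lasts 1/10 s, in which the tool goes at most 50 mm and 8.59 degrees, less where a joint would pass 70% of its speed; a pose out of reach is approached as far as the arm can. A call with a gripper value outside its range is refused whole. The fingers move at their own pace and stop on an object; FORCE is the grip in N (left out, the last holds). Time passes only in rows, so rows that repeat a pose let the fingers close. It gives the time, the measured TCP pose, the force, the opening and the grip force at its end, in the units of the state.
- r.get_state(): the state, without advancing time (a new reading comes with each control period).
- r.capture(name): name is "scene" or "side" or "wrist"; returns the picture (480x640x3 uint8, red, green, blue); there is no depth.
- r.camera_params(name): a dict with "fx", "fy", "cx", "cy" (pixels), "R" (3x3) and "t" (3): a world point X has camera coordinates R X + t. Camera axes: x right, y down, z forward; pixel columns grow to the right and rows downward; lengths in m; the calibration is good to about 2 mm. A picture is of the moment at which its call begins: read the wrist's pose just before it. camera_params takes no time and is no camera call; for the wrist camera it gives the pose at the moment of the call.
- r.close_job(): hands the job in; it is judged then, once.
The state is a dict: "time_s": time; "joints": joint angles; "qd": joint speeds; "joint_torque": joint torques, N m; "tcp_pos": TCP position; "eef_rot": TCP orientation; "contact_force": force on the tool from outside, world axes, zero at the start; "moment": the same for the moment, N m; "gripper_width": finger opening in m; "gripper_force": force on a finger pad.
Only numpy, scipy, OpenCV 4.12 (cv2) and the standard library are available. Lean on these libraries where they do the work, as an engineer would, in place of code of your own. Each camera call takes 0.05 s, during which the arm holds its last target. There are 200 camera calls.

TASK

The square slip tank is empty and due for washing out. Unscrew its T-bar drain plug anticlockwise until the thread lets go, draw it straight out of the port and leave it lying in the shallow tray. Leave the plug of the round tank alone.

Things in the scene. Friction and masses are not known exactly. Their poses are not given: they have to be found in the camera images.
- square_plug_mid (a point): Brass T-bar plug of the SQUARE tank, 220 g. Point: centre of the bar, on the plug's axis; x = axis, into the port, away from the robot. Bar 110 mm long, 12 wide, 16 deep along x; its upper arm points along (0,-0.5,0.866) of this frame: at first it leans 30 deg to the robot's right. Hub 30 mm across; along x: flange 41 across (11 to 19 mm), shank 26 across (to 58 mm). 1 mm play, may droop.
- square_port (a point): Port of that tank: mouth centre of a level collar 57 mm across, 55 long, 90 mm up; x into port, z up. Plug starts 20 mm in front, clear at 60 mm. Turns easily: anticlockwise from the robot (negative about x, top goes left) it comes out 4 mm in 50 deg, then pulls free; turn 55 to 85, stop at 100. Tank 180 mm square, 181 high, centre 145 mm beyond; left or right of the round one.
- round_plug_mid (a point): The same kind of plug in the same kind of port on the ROUND tank (180 mm across, 181 mm high, same steel). To be left alone. Point and axes as for the other plug.
- tray_in (a point): Shallow blue plastic tray, fixed on the table at the robot's right, open on top. Point: centre of its inner floor, 5 mm above the table. Outside 240 mm along its x, 220 mm along its y, 45 mm high, walls 5 mm.

How it is judged (in metres and radians):
On the way, in this order (a step that is already met when the one before it is completed fails the run):
1. the square tank's plug is turned at least 40 degrees while still in its port (angle between the z axis of square_plug_mid and the z axis of square_port, either way round above 0.7 rad and x of square_plug_mid in the frame of square_port above -0.045 m), for 0.1 s.
2. the plug is drawn clear of the port (x of square_plug_mid in the frame of square_port below -0.06 m), for 0.1 s.
At the end, for the whole second after the job is handed in: The square tank's plug lies in the tray: the centre of its T-bar is inside the tray's walls and less than 75 mm above the table; the round tank's plug is within 12 mm of where it was (x of square_plug_mid in the frame of tray_in between -0.115 and 0.115 m and y of square_plug_mid in the frame of tray_in between -0.105 and 0.105 m and height (world z) of square_plug_mid below 0.075 m and distance of round_plug_mid from where it was at the start of the episode below 0.012 m); the robot touches nothing.
It fails at once if the round tank's plug is disturbed (moved by more than 12 mm or turned by more than 15 degrees) (distance of round_plug_mid from where it was at the start of the episode above 0.012 m or angle between round_plug_mid's own z axis and vertical above 0.26 rad).
It also fails if it takes over 51 s, if anything falls off the work surface, if the arm or the gripper's body presses on something with over 40 N, if the wrist force passes 120 N, or if a joint passes its speed limit or range.

## Working session

There is one attempt and no reset: what is moved stays moved. The work goes in short steps, Python scripts to look and compute and a shell command to move; the robot and the scene stay as the last step left them, time stands still between calls to the robot, and variables do not carry over. Pictures are saved under pics/ and viewed, at most 10 in all, crops included, and the job is handed in when it is done.

```bash
mkdir -p pics; ls; python3 - <<'E'
from plant import r
import cv2,numpy as np
s=r.get_state();print(s)
ims=[]
for n in ("scene","side"):
    p=r.camera_params(n);print(n,{k:np.round(v,4).tolist() for k,v in p.items()})
    cv2.imwrite(f"pics/{n}0.png",r.capture(n)[:,:,::-1])
E
```

```text
pics
{'time_s': 0.0, 'joints': array([ 8.64638380e+01,  2.05901461e+01,  6.33006689e-01, -1.78337987e-02,
       -7.01354324e+01, -1.65068440e+01]), 'qd': array([ 0.03006954,  0.05751533, -0.01939571,  0.04892799,  0.03214225,
       -0.00250446]), 'joint_torque': array([ 2.01142997e-03, -5.82726932e+01,  2.93052131e+01,  6.99669465e+00,
        7.07954750e-03, -1.52750772e-04]), 'tcp_pos': array([0.23128162, 0.63392951, 0.40373836]), 'eef_rot': array([ 1.79906480e+02, -1.02306819e-02, -2.00490710e+01]), 'contact_force': array([-0.65290884,  0.23680112,  0.8559202 ]), 'moment': array([0.00969102, 0.01554083, 0.0224809 ]), 'gripper_force': 0.0, 'gripper_width': 0.08764894336324364}
scene {'fx': 472.8562, 'fy': 472.8562, 'cx': 324.4217, 'cy': 242.616, 'R': [[0.6747, 0.7378, 0.0213], [0.5293, -0.4635, -0.7106], [-0.5145, 0.4907, -0.7032]], 't': [-0.3251, -0.2468, 1.4317]}
side {'fx': 460.8621, 'fy': 460.8621, 'cx': 320.3597, 'cy': 235.1124, 'R': [[-0.8969, -0.4422, 0.0015], [-0.3458, 0.6991, -0.6259], [0.2757, -0.5619, -0.7799]], 't': [0.4746, 0.2599, 0.928]}
```

View pics/scene0.png

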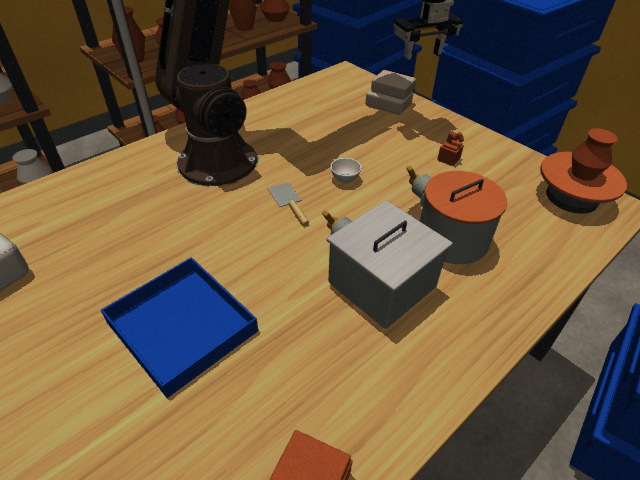

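View pics/side0.png

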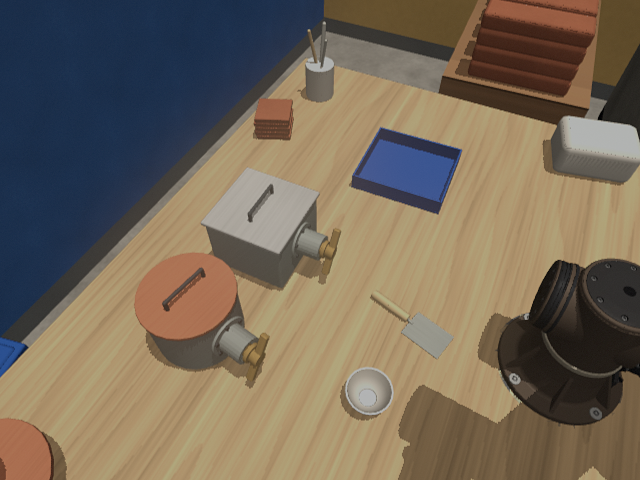

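Scene: the square tank (lid corners about (388,204), (328,242), (450,243), (386,293)) is to the right of the round one, and the tray rim corners are at (192,262), (103,315), (167,390), (257,321). Side: the square plug bar runs from (337,230) to (327,272), with its centre at about (331,251).

```bash
cat > h.py <<'E'
from plant import r
import numpy as np, cv2
from scipy.spatial.transform import Rotation as Ro
def ray(p,uv):
    R=np.array(p["R"]);d=R.T@np.array([(uv[0]-p["cx"])/p["fx"],(uv[1]-p["cy"])/p["fy"],1.])
    return -R.T@np.array(p["t"]),d/np.linalg.norm(d)
def onz(p,uv,z):
    c,d=ray(p,uv);return c+d*(z-c[2])/d[2]
def tri(obs):
    A=np.zeros((3,3));b=np.zeros(3)
    for p,uv in obs:
        c,d=ray(p,uv);M=np.eye(3)-np.outer(d,d);A+=M;b+=M@c
    return np.linalg.solve(A,b)
def proj(p,X):
    c=np.array(p["R"])@X+np.array(p["t"]);return np.array([p["fx"]*c[0]/c[2]+p["cx"],p["fy"]*c[1]/c[2]+p["cy"]])
E
python3 - <<'E'
from h import *
np.set_printoptions(precision=4,suppress=True)
S,D=r.camera_params("scene"),r.camera_params("side")
L=[onz(D,q,.181) for q in [(251,171),(319,194),(278,250),(204,221)]];print("lid side",np.array(L),np.mean(L,0))
L2=[onz(S,q,.181) for q in [(388,204),(328,242),(386,293),(450,243)]];print("lid scene",np.array(L2),np.mean(L2,0))
T=[onz(S,q,.045) for q in [(192,262),(103,315),(167,390),(257,321)]];print("tray",np.array(T),np.mean(T,0))
print("bar mid",onz(D,(331,251),.09),tri([(S,(337,226)),(D,(331,251))]))
print("bar top",tri([(S,(325,212)),(D,(337,230))]))
print("round bar", onz(D,(258,357),.09))
a,b=[cv2.imread(f"pics/{n}0.png") for n in("scene","side")]
a=cv2.resize(a[150:250,290:450],(800,500),interpolation=2);b=cv2.resize(b[210:390,200:360],(533,600),interpolation=2)
cv2.imwrite("pics/a.png",a);cv2.imwrite("pics/b.png",b)
E
```

```text
lid side [[ 0.7261 -0.0529  0.181 ]
 [ 0.5606 -0.0566  0.181 ]
 [ 0.5652  0.1105  0.181 ]
 [ 0.7344  0.113   0.181 ]] [0.6466 0.0285 0.181 ]
lid scene [[ 0.6087  0.0653  0.181 ]
 [ 0.6091 -0.1119  0.181 ]
 [ 0.773  -0.122   0.181 ]
 [ 0.7713  0.069   0.181 ]] [ 0.6905 -0.0249  0.181 ]
tray [[ 0.3541 -0.2923  0.045 ]
 [ 0.3633 -0.5054  0.045 ]
 [ 0.5978 -0.4914  0.045 ]
 [ 0.5831 -0.2799  0.045 ]] [ 0.4746 -0.3923  0.045 ]
bar mid [0.501  0.0056 0.09  ] [0.5075 0.006  0.0842]
bar top [ 0.4999 -0.019   0.135 ]
round bar [0.5168 0.2828 0.09  ]
```

View pics/b.png

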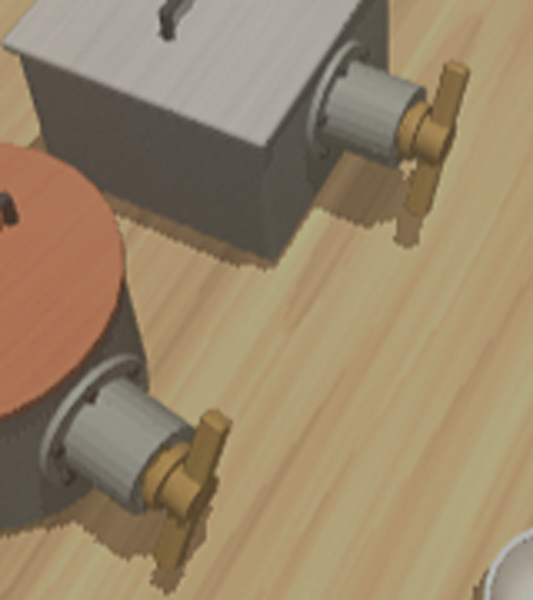

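The crop shows the square plug's bar top end at side pixel (336.5,231), bottom end at (326.3,272.4) and hub at (331,251.4). The square tank's yaw comes from its lid.

```bash
python3 - <<'E'
from h import *
np.set_printoptions(precision=4,suppress=True)
S,D=r.camera_params("scene"),r.camera_params("side")
P=[tri([(S,a),(D,b)]) for a,b in zip([(388,204),(328,242),(386,293),(450,243)],[(278,250),(319,194),(251,171),(204,221)])]
P=np.array(P)
print(P,P.mean(0))
for i in range(4):
    d=P[(i+1)%4]-P[i];print(np.linalg.norm(d),np.degrees(np.arctan2(d[1],d[0])))
for n,a,b in(("S",S,None),("D",D,None)):
    print(n,[proj(a,np.array(X)) for X in [(.503,.006,.09),(.503,-.0215,.1376),(.503,.0335,.0424)]])
E
```

```text
[[ 0.5823  0.0935  0.1496]
 [ 0.5789 -0.0868  0.1434]
 [ 0.7536 -0.0909  0.1376]
 [ 0.7559  0.096   0.152 ]] [0.6676 0.003  0.1456]
0.18043015869945694 -91.0776609089006
0.17483727233462137 -1.3726192093019352
0.18747582221847425 89.3016604238147
0.17361112964817005 -179.19823493790742
S [array([333.1799, 222.4959]), array([325.0112, 212.2545]), array([340.6869, 231.9075])]
D [array([330.0659, 250.8097]), array([336.0864, 227.9066]), array([324.3025, 272.7347])]
```

View pics/a.png

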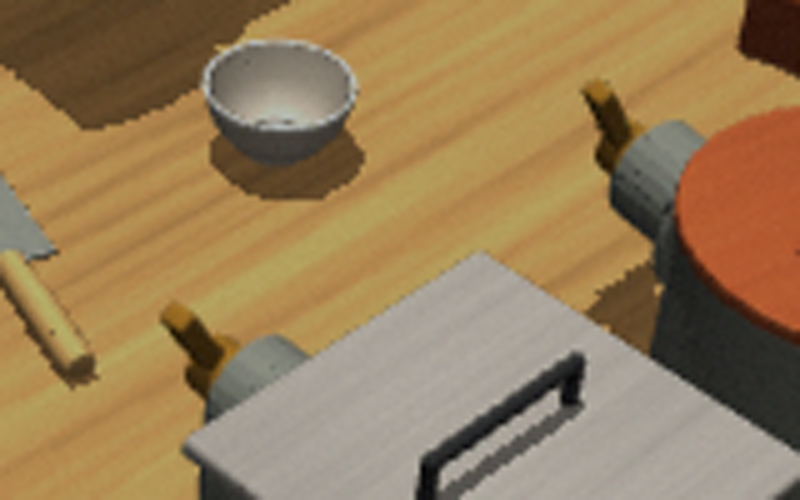

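```bash
cat >> h.py <<'E'
def go(pos,rpy):
    s=r.get_state();R0=Ro.from_euler("xyz",s["eef_rot"],degrees=True)
    R1=Ro.from_euler("xyz",rpy,degrees=True)
    d=R0.inv().apply(np.array(pos)-s["tcp_pos"]);w=(R0.inv()*R1).as_rotvec(degrees=True)
    print("t",round(s["time_s"],2),"shift",np.round(d,4),"turn",np.round(w,2))
def plugtcp(mid,lean,rad):  # lean deg to the right of the upper arm; grasp radius on bar
    a=np.radians(lean);u=np.array([0,-np.sin(a),np.cos(a)]);return np.array(mid)+(rad+.159)*u
E
python3 - <<'E'
from h import *
t=plugtcp((.503,.0055,.09),30,.14);print(t);go(t,(-150,0,-1))
E
```

```text
[ 0.503     -0.144      0.3489416]
t 0.1 shift [0.5219 0.6376 0.0559] turn [ 29.81  -4.98 -18.61]
```

```bash
A='[[[0.522,0.638,0.056,29.8,-5,-18.6,1],[0.522,0.638,0.056,29.8,-5,-18.6,1],[0.522,0.638,0.056,29.8,-5,-18.6,1],[0.522,0.638,0.056,29.8,-5,-18.6,1],[0.522,0.638,0.056,29.8,-5,-18.6,1]]]'; true; python3 -m pendant '[[[0.522,0.638,0.056,29.8,-5,-18.6,1],[0.522,0.638,0.056,29.8,-5,-18.6,1],[0.522,0.638,0.056,29.8,-5,-18.6,1],[0.522,0.638,0.056,29.8,-5,-18.6,1],[0.522,0.638,0.056,29.8,-5,-18.6,1]]]'; python3 -c "
from h import *
go((.503,-.144,.349),(-150,0,-1))"
```

```text
time_s: 0.6
tcp_pos: [0.3109, 0.4039, 0.3879]
eef_rot: [-149.7, -0.1, -0.9]
contact_force: [2.4, -0.6, 1.1]
gripper_width: 0.0873
gripper_force: 0.0
t 0.6 shift [ 0.2001  0.4902 -0.2412] turn [-0.32 -0.01  0.18]
```

```bash
python3 -m pendant '[[[0.195,0.475,-0.235,0,0,0,1],[0.195,0.475,-0.235,0,0,0,1],[0.195,0.475,-0.235,0,0,0,1],[0.195,0.475,-0.235,0,0,0,1],[0.195,0.475,-0.235,0,0,0,1]]]'; python3 -c "
from h import *
go((.503,-.144,.349),(-150,0,-1))"
```

```text
time_s: 1.1
tcp_pos: [0.3933, 0.1687, 0.3732]
eef_rot: [-149.8, -0.1, -1.0]
contact_force: [1.9, -0.8, 0.3]
gripper_width: 0.0875
gripper_force: 0.0
t 1.1 shift [ 0.1148  0.2809 -0.1351] turn [-0.16 -0.03  0.07]
```

```bash
python3 -m pendant '[[[0.11,0.27,-0.13,0,0,0,1],[0.11,0.27,-0.13,0,0,0,1],[0.11,0.27,-0.13,0,0,0,1],[0.11,0.27,-0.13,0,0,0,1],[0.11,0.27,-0.13,0,0,0,1]]]'; python3 -m pendant '[[[0.005,0.025,-0.01,0,0,0,1],[0.005,0.05,-0.02,0,0,0,1],[0.005,0.05,-0.02,0,0,0,1],[0.005,0.05,-0.02,0,0,0,1]]]';python3 -c "
from h import *
go((.503,-.144,.349),(-150,0,-1))
W=r.camera_params('wrist');cv2.imwrite('pics/w1.png',r.capture('wrist')[:,:,::-1])
for n in ('wrist','side'):
  W=r.camera_params(n)
  for X in [(.503,.0055,.09),(.503,-.022,.1376),(.503,.033,.0424)]: print(n,proj(W,np.array(X)).round(1))
"
```

```text
time_s: 1.6
tcp_pos: [0.4757, -0.0672, 0.3548]
eef_rot: [-149.9, -0.0, -1.0]
contact_force: [1.7, 1.3, -0.3]
gripper_width: 0.0877
gripper_force: 0.0
time_s: 2.0
tcp_pos: [0.4795, -0.1188, 0.3466]
eef_rot: [-149.9, 0.1, -1.1]
contact_force: [-0.6, 1.0, -0.2]
gripper_width: 0.0879
gripper_force: 0.0
t 2.0 shift [ 0.024   0.0202 -0.0146] turn [-0.1   0.02 -0.13]
wrist [345.5 211.8]
wrist [352. 232.]
wrist [341.1 198.2]
side [330.2 250.6]
side [336.2 227.7]
side [324.4 272.6]
```

View pics/w1.png

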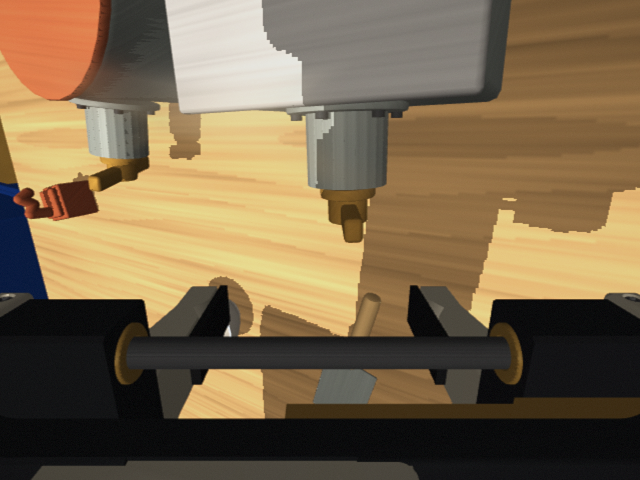

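The wrist view has the bar's top end at about (353,232) and the hub at about (346,210). My projections were (352,232) and (345.5,212), so the estimate holds. Next I align and descend.

```bash
python3 -m pendant '[[[0.024,0.02,-0.014,0,0,0,1],[0.024,0.02,-0.014,0,0,0,1],[0.024,0.02,0.02,0,0,0,1],[0.024,0.02,0.05,0,0,0,1],[0.024,0.02,0.05,0,0,0,1]]]'; python3 -c "
from h import *
go(plugtcp((.503,.0055,.09),30,.04),(-150,0,-1))"
```

```text
time_s: 2.55
tcp_pos: [0.5023, -0.1085, 0.2911]
eef_rot: [-149.8, 0.3, -0.9]
contact_force: [0.1, -1.2, -0.7]
gripper_width: 0.0876
gripper_force: 0.0
t 2.55 shift [0.0006 0.002  0.0321] turn [-0.18  0.32 -0.06]
```

```bash
python3 -m pendant '[[[0,0.001,0.02,0,0,0,1],[0,0.001,0.032,0,0,0,1],[0,0.001,0.032,0,0,0,1]]]'; python3 -m pendant '[[[0,0,0,0,0,0,-1],[0,0,0,0,0,0,-1],[0,0,0,0,0,0,-1],[0,0,0,0,0,0,-1],[0,0,0,0,0,0,-1]]]' 15;python3 -m pendant '[[[0,0,0,0,0,0,-1],[0,0,0,0,0,0,-1],[0,0,0,0,0,0,-1]]]' 40; python3 -c "
from h import *
go(plugtcp((.503,.0055,.09),30,.04),(-150,0,-1));print(r.get_state()['moment'])"
```

```text
time_s: 2.85
tcp_pos: [0.5037, -0.0949, 0.2652]
eef_rot: [-149.9, 0.1, -0.9]
contact_force: [-0.2, -0.0, 0.1]
gripper_width: 0.0877
gripper_force: 0.0
time_s: 3.35
tcp_pos: [0.504, -0.096, 0.266]
eef_rot: [-149.9, -0.0, -1.0]
contact_force: [-0.0, 1.5, 0.6]
gripper_width: 0.0534
gripper_force: 0.0
time_s: 3.65
tcp_pos: [0.504, -0.0959, 0.2657]
eef_rot: [-149.9, 0.0, -1.0]
contact_force: [-0.2, 1.0, 0.0]
gripper_width: 0.0293
gripper_force: 0.0
t 3.65 shift [-0.001   0.0001  0.0038] turn [-0.08  0.   -0.01]
[-1.64357796  0.03399515 -0.06548003]
```

```bash
python3 -m pendant '[[[0,0,0.003,0,0,0,-1],[0,0,0.003,0,0,0,-1],[0,0,0.003,0,0,0,-1],[0,0,0.003,0,0,0,-1],[0,0,0.003,0,0,0,-1]]]' 40; python3 -c "
from h import *
go(plugtcp((.503,.0055,.09),30,.04),(-150,0,-1));print(r.get_state()['moment'])"
```

```text
time_s: 4.15
tcp_pos: [0.5039, -0.0943, 0.2629]
eef_rot: [-149.9, 0.0, -1.0]
contact_force: [-0.9, 1.3, -2.6]
gripper_width: 0.0119
gripper_force: 40.0
t 4.15 shift [-0.0009  0.0001  0.0006] turn [-0.09  0.03 -0.01]
[-2.02127043  0.02650719  0.02296155]
```

```bash
python3 -m pendant '[[[-0.0006,-0.0243,0.0015,-7,0,0,-1],[-0.0011,-0.0481,0.0059,-14,0,0,-1],[-0.0017,-0.0713,0.0132,-21,0,0,-1],[-0.0022,-0.0934,0.0233,-28,0,0,-1],[-0.0028,-0.1141,0.036,-35,0,0,-1]]]' 45; python3 -c "
from h import *
go(plugtcp((.500,.0055,.09),-5,.04),(175,0,-1));print(r.get_state()['moment'])"
```

```text
time_s: 4.65
tcp_pos: [0.5031, 0.0239, 0.2898]
eef_rot: [174.9, -0.1, -1.0]
contact_force: [0.5, -3.4, -5.8]
gripper_width: 0.0116
gripper_force: 44.9
t 4.65 shift [-0.0031  0.001   0.0016] turn [ 0.14 -0.15  0.03]
[-0.44122306  0.39240108 -0.12072745]
```

```bash
python3 -m pendant '[[[-0.0006,-0.0243,0.0015,-7,0,0,-1],[-0.0012,-0.0481,0.0059,-14,0,0,-1],[-0.0018,-0.0713,0.0132,-21,0,0,-1],[-0.002,-0.0934,0.0233,-28,0,0,-1],[-0.002,-0.1055,0.0302,-32,0,0,-1]]]'; python3 -m pendant '[[[0,0,0,0,0,0,-1],[0,0,0,0,0,0,-1]]]'; python3 -c "
from h import *
go(plugtcp((.4985,.0055,.09),-37,.04),(143,0,-1));print(r.get_state()['moment'])
cv2.imwrite('pics/s2.png',cv2.resize(r.capture('side')[160:320,220:420,::-1],(750,600)))"
```

```text
time_s: 5.15
tcp_pos: [0.5031, 0.1269, 0.2492]
eef_rot: [142.8, -0.0, -0.9]
contact_force: [-0.8, 0.1, 0.8]
gripper_width: 0.0114
gripper_force: 44.9
time_s: 5.35
tcp_pos: [0.5032, 0.1253, 0.2499]
eef_rot: [143.2, 0.0, -1.0]
contact_force: [0.0, 0.2, -2.0]
gripper_width: 0.0118
gripper_force: 44.9
t 5.35 shift [-0.0047 -0.0004  0.0009] turn [-0.18 -0.01  0.04]
[ 2.37498544 -0.00606    -0.03694886]
```

View pics/s2.png

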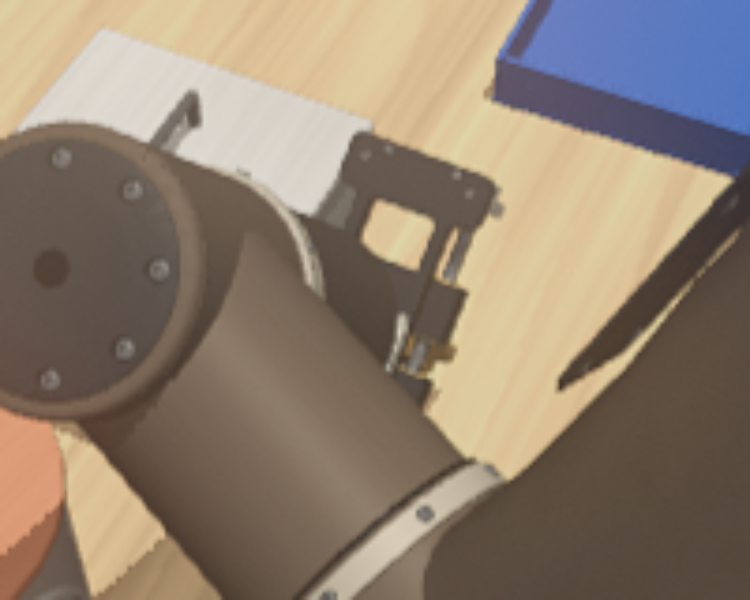

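```bash
python3 -m pendant '[[[-0.004,0,0,0,0,0,-1],[-0.008,0,0,0,0,0,-1],[-0.012,0,0,0,0,0,-1],[-0.016,0,0,0,0,0,-1],[-0.02,0,0,0,0,0,-1]]]'; python3 -c "
from h import *
print(r.get_state()['moment'])"
```

```text
time_s: 5.9
tcp_pos: [0.4826, 0.1251, 0.2502]
eef_rot: [143.1, -0.0, -1.0]
contact_force: [-0.4, -0.6, -2.0]
gripper_width: 0.0118
gripper_force: 44.9
[ 2.39968007 -0.04858205 -0.047102  ]
```

```bash
python3 -m pendant '[[[-0.01,0,0,0,0,0,-1],[-0.02,0,0,0,0,0,-1],[-0.03,0,0,0,0,0,-1],[-0.045,0,0,0,0,0,-1],[-0.06,0,0,0,0,0,-1]]]'; python3 -m pendant '[[[-0.01,0,0,0,0,0,-1],[-0.015,0,0,0,0,0,-1],[-0.015,0,0,0,0,0,-1]]]'; python3 -c "
from h import *
s=r.get_state();print(s['joints'],s['moment'])
cv2.imwrite('pics/w2.png',r.capture('wrist')[:,:,::-1])"
```

```text
time_s: 6.4
tcp_pos: [0.4217, 0.1263, 0.25]
eef_rot: [143.1, 0.0, -1.0]
contact_force: [0.7, 0.1, -2.4]
gripper_width: 0.0117
gripper_force: 44.9
time_s: 6.7
tcp_pos: [0.4075, 0.1269, 0.2502]
eef_rot: [143.1, -0.0, -0.9]
contact_force: [0.8, -0.4, -1.6]
gripper_width: 0.0116
gripper_force: 44.9
[ 52.60843811  14.92447157 -46.49983345  23.86726014 -61.8819382
  18.78780939] [ 2.48254021 -0.03855869  0.11145693]
```

View pics/w2.png

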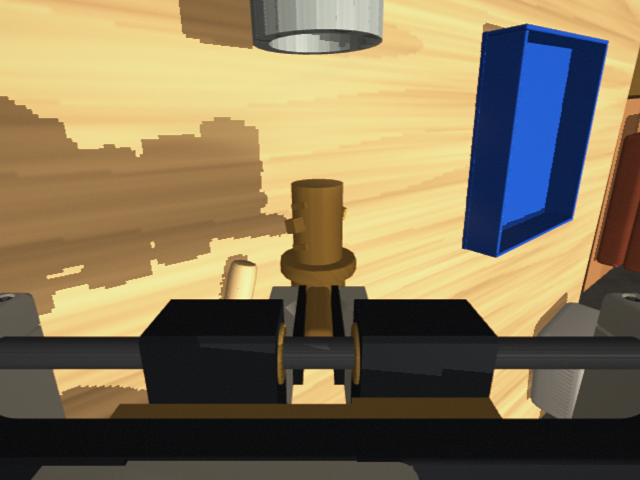

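The wrist view shows the plug fully out, held by its bar, with the shank at (317,220) and the empty collar at (316,40). Next I lift it, bring it upright and carry it to the tray.

```bash
python3 -c "
from h import *
go((.41,.03,.38),(180,0,-1));go((.45,-.392,.37),(180,0,-1))"
```

```text
t 6.75 shift [ 0.0036  0.1555 -0.0456] turn [36.89 -0.04  0.05]
t 6.75 shift [0.0506 0.4864 0.2153] turn [36.89 -0.04  0.05]
```

```bash
python3 -m pendant '[[[0.003,0.155,-0.046,36.9,0,0,-1],[0.003,0.155,-0.046,36.9,0,0,-1],[0.003,0.155,-0.046,36.9,0,0,-1],[0.003,0.155,-0.046,36.9,0,0,-1],[0.003,0.155,-0.046,36.9,0,0,-1]]]'; python3 -c "
from h import *
go((.45,-.392,.37),(180,0,-1))"
```

```text
time_s: 7.25
tcp_pos: [0.41, 0.0291, 0.3831]
eef_rot: [-179.5, -0.4, -1.2]
contact_force: [-0.2, 0.1, -2.8]
gripper_width: 0.0118
gripper_force: 44.9
t 7.25 shift [0.0484 0.4203 0.0098] turn [-0.49 -0.37 -0.15]
```

```bash
python3 -m pendant '[[[0.048,0.42,0.01,0,0,0,-1],[0.048,0.42,0.01,0,0,0,-1],[0.048,0.42,0.01,0,0,0,-1],[0.048,0.42,0.01,0,0,0,-1],[0.048,0.42,0.01,0,0,0,-1]]]';python3 -c "
from h import *
go((.45,-.392,.37),(180,0,-1))"
```

```text
time_s: 7.75
tcp_pos: [0.4331, -0.221, 0.3741]
eef_rot: [180.0, 0.0, -1.0]
contact_force: [1.4, 1.5, -1.2]
gripper_width: 0.0119
gripper_force: 44.9
t 7.75 shift [0.0199 0.1707 0.0042] turn [ 0.03  0.02 -0.02]
```

```bash
python3 -m pendant '[[[0.019,0.16,0.004,0,0,0,-1],[0.019,0.16,0.004,0,0,0,-1],[0.019,0.16,0.004,0,0,0,-1],[0.019,0.16,0.004,0,0,0,-1],[0.019,0.16,0.004,0,0,0,-1]]]'; python3 -m pendant '[[[0,0,0.03,0,0,0,-1],[0,0,0.06,0,0,0,-1],[0,0,0.08,0,0,0,-1],[0,0,0.09,0,0,0,-1],[0,0,0.1,0,0,0,-1]]]';python3 -c "
from h import *
go((.45,-.392,.267),(180,0,-1))
cv2.imwrite('pics/w3.png',r.capture('scene')[:,:,::-1])"
```

```text
time_s: 8.25
tcp_pos: [0.4492, -0.381, 0.3686]
eef_rot: [-180.0, 0.2, -1.2]
contact_force: [0.0, 0.1, -1.8]
gripper_width: 0.0121
gripper_force: 44.9
time_s: 8.75
tcp_pos: [0.4499, -0.3782, 0.27]
eef_rot: [180.0, 0.0, -0.9]
contact_force: [-0.1, 0.2, -1.6]
gripper_width: 0.0122
gripper_force: 44.9
t 8.75 shift [0.0003 0.0138 0.003 ] turn [0.03 0.   0.06]
```

View pics/w3.png

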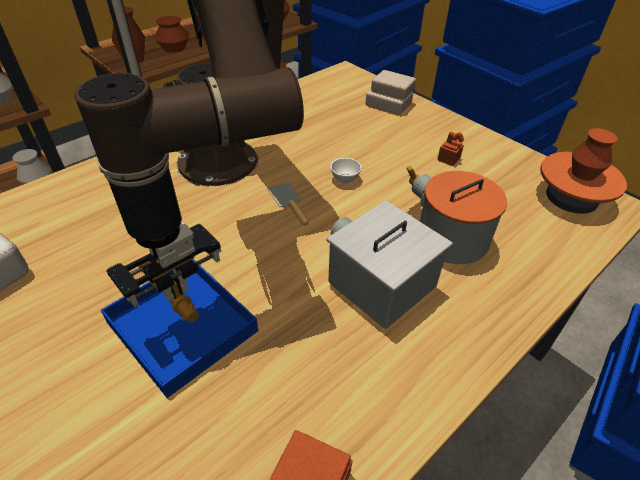

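The plug hangs inside the tray with its hub at about (187,305), and the round plug is undisturbed. I release it now.

```bash
python3 -m pendant '[[[0,0.005,0.003,0,0,0,-1],[0,0.005,0.004,0,0,0,-1],[0,0.005,0.004,0,0,0,0.5],[0,0.005,0.004,0,0,0,0.5],[0,0.005,0.004,0,0,0,0.5]]]' 40;python3 -m pendant '[[[0,0,0,0,0,0,0.5],[0,0,0,0,0,0,0.5],[0,0,-0.03,0,0,0,0.5],[0,0,-0.07,0,0,0,0.5],[0,0,-0.11,0,0,0,0.5]]]'; python3 -m pendant '[[[0,0,-0.04,0,0,0,0.5],[0,0,-0.08,0,0,0,0.5],[0,0,-0.1,0,0,0,0.5],[0,0,-0.1,0,0,0,0.5],[0,0,-0.1,0,0,0,0.5]]]'; python3 -c "
from h import *
cv2.imwrite('pics/e.png',r.capture('scene')[:,:,::-1])"
```

```text
time_s: 9.3
tcp_pos: [0.4497, -0.3839, 0.2668]
eef_rot: [179.9, -0.1, -1.0]
contact_force: [-0.4, -0.2, 0.9]
gripper_width: 0.03
gripper_force: 0.0
time_s: 9.8
tcp_pos: [0.4494, -0.3837, 0.3771]
eef_rot: [-180.0, 0.1, -1.0]
contact_force: [0.7, -1.4, 0.4]
gripper_width: 0.0642
gripper_force: 0.0
time_s: 10.3
tcp_pos: [0.4494, -0.3835, 0.4762]
eef_rot: [180.0, -0.0, -1.0]
contact_force: [0.3, -0.2, -1.0]
gripper_width: 0.0658
gripper_force: 0.0
```

View pics/e.png

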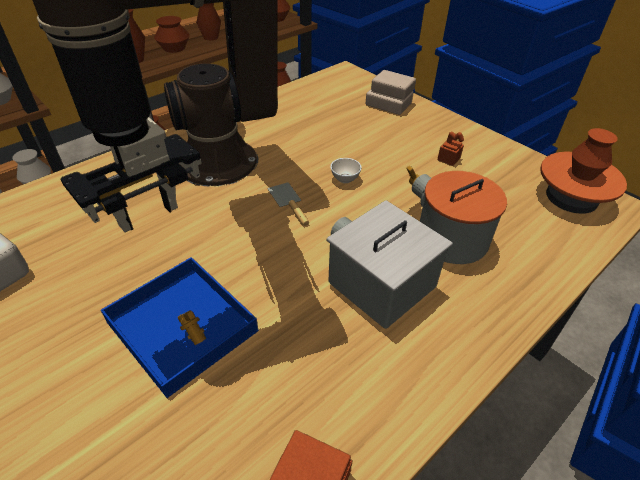

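The plug lies in the tray at about (191,327), the gripper is clear, and the round plug is untouched. I'm handing it in.

```bash
python3 -m pendant '[[[0,0,0,0,0,0,0.5],[0,0,0,0,0,0,0.5],[0,0,0,0,0,0,0.5],[0,0,0,0,0,0,0.5]]]'; python3 -c "
from plant import r
print(r.close_job())"
```

```text
time_s: 10.75
tcp_pos: [0.4496, -0.3837, 0.4757]
eef_rot: [180.0, 0.0, -1.0]
contact_force: [0.1, -0.1, 0.1]
gripper_width: 0.0655
gripper_force: 0.0
the job is handed in; nothing more can be done
None
```

I unscrewed the square tank's plug by about 67°, drew it straight out and left it lying in the tray; the round tank's plug looked undisturbed, and the job was handed in at about 11 s without the hand-in reporting a verdict.

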